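Set the cell tester up for the next batch

TASK

Set the battery-cell tester up for the next batch: raise its clear guard until the pointer strip at the end of the guard's lip is level with the black clip on the tester's post, and turn the timer dial on the control pod clockwise until its pointer points at the tab on the ring around it. Leave the other things on the bench standing where they are.

Things in the scene. Friction and masses are not known exactly. Their poses are not given: they have to be found in the camera images.
- tester: Fixed aluminium gantry: base plate, two 30 mm square posts 390 mm high centred at local y = +215 and -215 mm, crossbar on top. Origin on the table under the guard's plane, midway between the posts; x points away from the robot, y left, z up. Behind the guard (x 50 to 220 mm) a tray of cells 102 mm high. In front (x about -108 mm) four bystanders side by side, about 85 mm apart.
- sash (a joint): Height of the clear guard (m), 0 = lowest, up to 0.19. It slides straight up and down and is spring-balanced: it stays where it is left; 1 to 5 N moves it. Along its foot runs a level lip 370 mm long (tester y -185 to 185), 6 mm thick, standing out 45 mm towards the robot, free underneath and above, to be pushed up from below.
- sash_lip (a point): Middle of the lip's front lower edge (moves with the guard, axes as the tester's): 75 mm above the table with the guard lowest. The lip runs 185 mm either way along y from here.
- sash_pointer (a point): Outer end of the pointer strip (4 mm thick steel), which sticks out at the lip's left (+y) end, in front of and past the post; centre of its thickness; moves with the guard.
- clip: Black clip on the outside of the tester's left (+y) post, 44 x 20 x 16 mm high; origin at its mid-height. It marks the height for the pointer strip.
- pod: Fixed grey control pod, 115 x 115 x 50 mm high, with the timer dial on top; origin at the centre of its underside, under the dial's axis. It stands to the left or to the right.
- dial (a joint): Angle of the timer dial (rad), 0 to 5.0, growing clockwise seen from above; stiff enough to stay where it is left.
- dial_grip (a point): On the dial's vertical axis, 22 mm above the pod's top. The dial is a disc 56 mm across and 8 mm thick on the pod's top, with a bar on it to grip: 50 mm long, 14 mm wide, from 8 to 36 mm above the pod's top. The bar lies along this point's x axis, which points to the pointer's end; z up.
- dial_tip (a point): Tip of the dial's white pointer, 35 mm from the dial's axis, 4 mm above the pod's top, at one end of the bar.
- index_ring: Thin fixed aluminium ring 90 mm across round the dial, on the pod's top; origin at the dial's axis. Its one tab (13 x 10 x 9 mm high, 41 to 54 mm from the axis) stands on its own +x axis: that is where the dial must point.
- bottle: White bottle, 48 mm across, 135 mm high, bystander in front of the guard; origin at the centre of its underside.
- cup: White cup, 56 mm across, 60 mm high, bystander in front of the guard; origin at the centre of its underside.
- small_carton: Cardboard box 48 x 48 x 95 mm high, bystander in front of the guard; origin at the centre of its underside.
- flat_tray: Steel tray 60 x 60 mm, only 12 mm high, bystander in front of the guard; origin at the centre of its underside.
- carton: Cardboard box 110 x 110 x 80 mm high, bystander on the other side of the bench from the pod; origin at the centre of its underside.
- cell_a: Loose battery cell, 21 mm across, 72 mm high, standing near the pod; origin at the centre of its underside.
- cell_b: Loose battery cell, like the other, standing near the large carton.
- screwdriver: Screwdriver lying on the bench between robot and tester, 150 mm long, up to 30 mm thick; origin at its middle.
There are look-alikes about, which are no part of the job. Leave any red or turquoise look-alike of the pod alone.

How it is judged:
By the outcome, as a careful person would: the job done as asked, in the order asked, and still so for the second after the job is handed in, with the robot touching nothing.
It also fails if it takes over 69 s, if anything falls off the work surface, if the arm or the gripper's body presses on something with over 40 N, if the wrist force passes 120 N, or if a joint passes its speed limit or range.

ROBOT

A 6-joint arm with a two-finger parallel gripper is mounted at the origin on the work surface. World frame = base frame: x ahead of the robot, y to its left, z up, the work surface at z = 0. Lengths are in m, angles in rad, forces in N, time in s.
With the tool pointing down it reaches from about 0.3 to 0.95 m from the base axis. Payload 3.1 kg.
Tool frame: the origin (TCP) lies at the very end of the fingers, on their centre line; the grasp point (between the pads) lies 19 mm behind it (manip.tcp_to_grasp is the distance from the TCP to the grasp point, in m); z points along the fingers, y is the line along which they close (so a half turn about z gives the same grasp; the last joint's range is limited). The gripper opens to 85 mm and grips with 20 to 120 N. Pads are 22 mm wide; open, the fingers measure 114 mm over their backs; the gripper's body (76 mm by 85 mm) begins 54 mm behind the grasp point. The pads swing forward as they close: fully open they stand 13 mm farther back than shut.
Start: joints at [-1.338, 0.308, 1.634, -0, 1.2, -0.07], TCP at [0.186, -0.597, 0.191] pointing down, gripper open.
Joint ranges: [-3.06, 3.06], [-0.79, 1.96], [0.05, 2.63], [-1.19, 4.34], [0.05, 2.64], [-2.94, 2.94]. Speed limits (rad/s): [2.79, 2.79, 3.14, 3.14, 3.14, 3.14].

INTERFACE

Orientations are given as a 3x3 rotation matrix whose columns are the frame's x, y, z axes.
In Python, from rig import manip gives the robot as it stands.
- The arm moves only by the tool play_rows, never from a script. Its arguments are lists of equal length, an entry for each row: "travel": the shift along the world's x, y, z in m, a list of three; "rotation": the turn, a rotation vector about the world's x, y, z in degrees, a list of three; "fingers": the finger opening in m, from 0 to 0.0854. In form: {"travel": [[x, y, z], ...], "rotation": [[rx, ry, rz], ...], "fingers": [fingers, ...]}. A call has 1 to 12 rows; each row is the pose to reach, as a shift and turn from the pose commanded when the call began; what a row does not reach only later rows make up. A row lasts 1/8 s, in which the tool goes at most 62.5 mm and 10.7 degrees, less where a joint would pass 70% of its speed; a pose out of reach is approached as far as the arm can. A call with a gripper value outside its range is refused whole. The fingers move at their own pace and stop on an object; the grip force is fixed at half the most. Time passes only in rows, so rows that repeat a pose let the fingers close. It gives the time, the measured TCP pose, the force, the opening and the grip force at its end, in the units of the state.
- manip.get_state(): the state, without advancing time (a new reading comes with each control period).
- manip.read_camera(name): name is "scene" or "top" or "wrist"; returns a dict with "img" (480x640x3 uint8, blue, green, red), "K" (3x3 intrinsics, pixels), "k1" (the pictures are not rectified: a ray, as slopes to the right and down, at radius r is drawn at 1 + k1 r^2 times it, then the intrinsics apply), "world_to_cam" (4x4, takes a point from world to camera coordinates). Camera axes: x right, y up, looking along -z (the intrinsics and any distortion apply to the point x, -y, -z); pixel columns grow to the right and rows downward; lengths in m; the calibration is good to about 2 mm. A picture is of the moment at which its call begins. There is no depth.
- manip.sign_off(): hands the job in; it is judged then, once.
Trained networks look in a picture, given as the dict that the camera call returned (one of the last four; its "shot" number tells which), for a name from the list of things; names that differ only in an ending like _2 or _b are one class to them, and where a whole thing is asked for, a point or a joint stands for the part that bears it (a point fixed in the world has none). Each returns a list of dicts, best first, with "confidence" (0 to 1); they miss things now and then, are a little off and sometimes report something else, mostly with a low value. They report only what shows in the picture. A call takes as long as a camera call. They do not tell look-alikes from the thing itself.
- manip.silhouettes(picture, thing): "mask" (480x640 bool, what is visible of it) and "box" ([left, top, width, height] in pixels, round what is visible of it).
- manip.place_of(picture, thing): "centre" ([column, row] in pixels: a listed point, or the origin of a listed thing).
The state is a dict: "time_s": time; "joint_pos": joint angles; "qvel": joint speeds; "joint_efforts": joint torques, N m; "eef_pos": TCP position; "ee_rot": TCP orientation; "wrist_force": force on the tool from outside, world axes, zero at the start; "torque": the same for the moment, N m; "opening": opening from 0.0 (shut) to 1.0 (fully open); "grasp_force": force on a finger pad.
Only numpy, scipy, OpenCV 4.12 (cv2) and the standard library are available. Lean on these libraries where they do the work, as an engineer would, in place of code of your own. Each camera call takes 0.05 s, during which the arm holds its last target. There are 200 camera calls.

## Working session

There is one attempt and no reset: what is moved stays moved. The work goes in short steps, Python scripts to look and compute and a tool call to move; the robot and the scene stay as the last step left them, time stands still between calls to the robot, and variables do not carry over. Pictures are saved under pics/ and viewed, at most 10 in all, crops included, and the job is handed in when it is done.

Besides the shell and the picture viewer there is one more tool, called as name(argument=value, ...) on one line, values as JSON. play_rows: Moves the arm, as the interface text tells. Its arguments: {"type":"object","properties":{"travel":{"type":"array","items":{"type":"array","items":{"type":"number"}}},"rotation":{"type":"array","items":{"type":"array","items":{"type":"number"}}},"fingers":{"type":"array","items":{"type":"number"}}},"required":["travel","rotation","fingers"]}

```bash
mkdir -p pics; ls; cat > h.py <<'E'
import numpy as np, cv2
from rig import manip
def ray(c,px):
    K=np.array(c["K"]);k=c["k1"];W=np.array(c["world_to_cam"])
    d=np.array([(px[0]-K[0,2])/K[0,0],(px[1]-K[1,2])/K[1,1]]);u=d.copy()
    for _ in range(20): u=d/(1+k*(u@u))
    R=W[:3,:3];v=R.T@np.array([u[0],-u[1],-1]);o=-R.T@W[:3,3]
    return o,v/np.linalg.norm(v)
def proj(c,p):
    K=np.array(c["K"]);W=np.array(c["world_to_cam"]);q=W[:3,:3]@np.array(p)+W[:3,3]
    u=np.array([q[0],-q[1]])/-q[2];u=u*(1+c["k1"]*(u@u))
    return np.array([K[0,0]*u[0]+K[0,2],K[1,1]*u[1]+K[1,2]])
def atz(c,px,z):
    o,v=ray(c,px);return o+v*(z-o[2])/v[2]
def tri(obs):
    A=np.zeros((3,3));b=np.zeros(3);L=[]
    for c,px in obs:
        o,v=ray(c,px);P=np.eye(3)-np.outer(v,v);A+=P;b+=P@o;L.append((o,v))
    x=np.linalg.solve(A,b)
    return x,[float(np.linalg.norm((np.eye(3)-np.outer(v,v))@(x-o))) for o,v in L]
E
cat > a.py <<'E'
from h import *
np.set_printoptions(precision=3,suppress=True)
S=manip.read_camera("scene");T=manip.read_camera("top")
for n,c in(("s",S),("t",T)):
    cv2.imwrite(f"pics/{n}0.png",c["img"]);print(n,"cam",ray(c,(320,240)))
    for t in "tester sash_lip sash_pointer clip pod dial_grip dial_tip index_ring bottle cup small_carton flat_tray carton cell_a screwdriver".split():
        print(t,[(np.round(d["centre"]).tolist(),round(d["confidence"],2)) for d in manip.place_of(c,t)[:4]])
E
python3 a.py
```

```text
pics
s cam (array([0.681, 0.544, 1.242]), array([-0.177, -0.51 , -0.842]))
tester [([268.0, 328.0], 0.91), ([308.0, 215.0], 0.26)]
sash_lip [([287.0, 312.0], 0.68), ([331.0, 197.0], 0.24)]
sash_pointer [([314.0, 404.0], 0.9)]
clip [([299.0, 397.0], 0.61), ([418.0, 376.0], 0.28)]
pod [([320.0, 150.0], 0.86), ([379.0, 201.0], 0.81), ([307.0, 215.0], 0.73)]
dial_grip [([382.0, 183.0], 0.85), ([307.0, 202.0], 0.79), ([323.0, 141.0], 0.79), ([315.0, 405.0], 0.68)]
dial_tip [([312.0, 148.0], 0.64), ([295.0, 207.0], 0.5)]
index_ring [([306.0, 203.0], 0.46)]
bottle [([324.0, 358.0], 0.95)]
cup [([290.0, 278.0], 0.65)]
small_carton [([316.0, 332.0], 0.74), ([310.0, 201.0], 0.56)]
flat_tray [([302.0, 300.0], 0.58)]
carton [([383.0, 404.0], 0.84), ([293.0, 275.0], 0.63)]
cell_a [([331.0, 196.0], 0.65), ([322.0, 356.0], 0.62), ([419.0, 374.0], 0.53), ([305.0, 206.0], 0.36)]
screwdriver [([346.0, 288.0], 0.79)]
t cam (array([ 0.392, -0.117,  1.186]), array([ 0.057,  0.009, -0.998]))
tester []
sash_lip [([263.0, 180.0], 0.96), ([271.0, 165.0], 0.26)]
sash_pointer [([274.0, 163.0], 0.7), ([157.0, 183.0], 0.57)]
clip [([146.0, 160.0], 0.7), ([289.0, 263.0], 0.51)]
pod [([497.0, 296.0], 0.77), ([397.0, 348.0], 0.62), ([401.0, 253.0], 0.58)]
dial_grip [([404.0, 351.0], 0.75), ([409.0, 251.0], 0.66)]
dial_tip [([412.0, 237.0], 0.89), ([390.0, 339.0], 0.73), ([493.0, 287.0], 0.62)]
index_ring []
bottle [([222.0, 220.0], 0.96), ([169.0, 304.0], 0.17)]
cup [([326.0, 207.0], 0.76)]
small_carton [([255.0, 217.0], 0.61)]
flat_tray [([290.0, 208.0], 0.6)]
carton [([162.0, 257.0], 0.74)]
cell_a [([166.0, 304.0], 0.59), ([420.0, 291.0], 0.54), ([404.0, 253.0], 0.45), ([290.0, 262.0], 0.32)]
screwdriver [([290.0, 263.0], 0.59)]
```

View pics/s0.png

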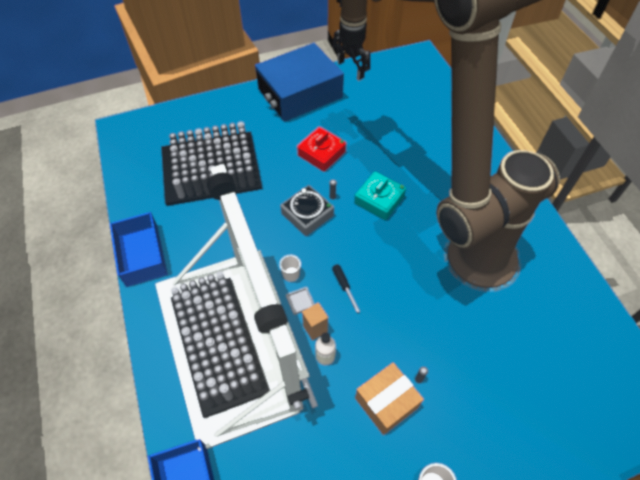

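View pics/t0.png

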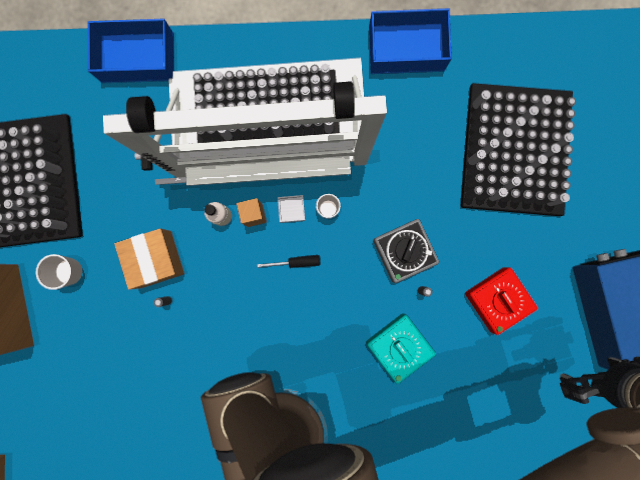

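```bash
cat > b.py <<'E'
from h import *
np.set_printoptions(precision=3,suppress=True)
print([a for a in dir(manip) if a[0]!='_'], manip.get_state()["joint_pos"],manip.get_state()["ee_rot"])
S=manip.read_camera("scene");T=manip.read_camera("top")
o={}
near={"sash_lip":((287,312),(263,180)),"sash_pointer":((314,404),(157,183)),"clip":((299,397),(146,160)),"pod":((307,215),(401,253)),"dial_grip":((307,202),(409,251)),"dial_tip":((295,207),(412,237)),
"bottle":((324,358),(222,220)),"cup":((290,278),(326,207)),"small_carton":((316,332),(255,217)),"flat_tray":((302,300),(290,208)),"carton":((383,404),(162,257)),"screwdriver":((346,288),(290,263))}
for t,g in near.items():
    ob=[]
    for c,q in((S,g[0]),(T,g[1])):
        l=[d["centre"] for d in manip.place_of(c,t)]
        l=[p for p in l if np.hypot(p[0]-q[0],p[1]-q[1])<12]
        if l: ob.append((c,l[0]))
    if len(ob)==2: print(t,*tri(ob))
    else: print(t,"one view",len(ob))
b=cv2.resize(S["img"][370:430,260:340],None,fx=5,fy=5,interpolation=cv2.INTER_CUBIC)
d=cv2.resize(T["img"][140:200,130:210],None,fx=5,fy=5,interpolation=cv2.INTER_CUBIC)
e=cv2.resize(T["img"][215:287,360:456],None,fx=4.17,fy=4.17,interpolation=cv2.INTER_CUBIC)[:300,:400]
f=cv2.resize(S["img"][180:240,270:350],None,fx=5,fy=5,interpolation=cv2.INTER_CUBIC)
cv2.imwrite("pics/c1.png",np.vstack([np.hstack([b,d]),np.hstack([e,f])]))
E
python3 b.py
```

```text
['PlanningError', 'get_state', 'place_of', 'read_camera', 'sign_off', 'silhouettes', 'tcp_to_grasp'] [-1.338  0.308  1.634  0.     1.2   -0.07 ] [[ 0.955  0.298  0.   ]
 [ 0.298 -0.955  0.   ]
 [ 0.    -0.    -1.   ]]
sash_lip [0.593 0.012 0.08 ] [0.0022907727765552836, 0.0022907727765553517]
sash_pointer [0.594 0.259 0.089] [0.0009779390514857527, 0.000977939051485894]
clip [0.63  0.25  0.167] [0.0038730028223248575, 0.003873002822324914]
pod [ 0.43  -0.305 -0.009] [0.004918122761648354, 0.004918122761648126]
dial_grip [ 0.418 -0.306  0.069] [0.003655976667994568, 0.0036559766679946193]
dial_tip [ 0.458 -0.315  0.05 ] [0.0029537298286240183, 0.0029537298286240947]
bottle [ 0.52   0.128 -0.001] [0.0012059431872847946, 0.0012059431872848457]
cup [ 0.533 -0.126  0.006] [0.005274685857907037, 0.005274685857907068]
small_carton [ 0.519  0.042 -0.005] [9.335294433346721e-05, 9.335294433357042e-05]
flat_tray [ 0.531 -0.04   0.001] [0.003193238589576596, 0.003193238589576815]
carton [ 0.426  0.284 -0.002] [0.002822234504625541, 0.0028222345046256]
screwdriver [ 0.405 -0.03   0.01 ] [0.0027783453965202543, 0.002778345396520177]
```

View pics/c1.png

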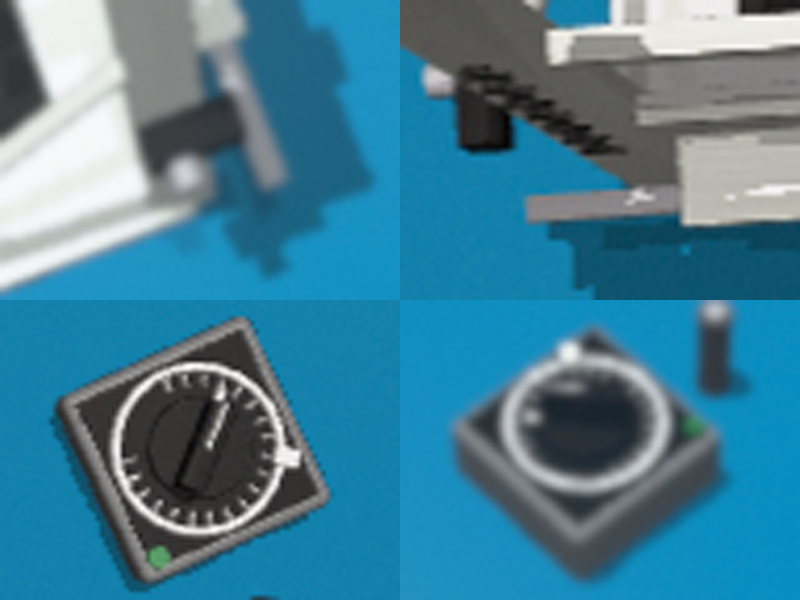

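The job's pod is the grey one: top view (408,250), scene view (307,210). The red pod (top 502,300) and the turquoise pod (top 400,348) are look-alikes. The crop shows the grey dial with its white pointer at top (413,237) and the tab at (429,253). The strip end is at scene (315,405) and the clip at scene (298,397). I'll do the guard first, entering over the flat tray.

play_rows(travel=[[0.02, 0.05, 0.06], [0.05, 0.11, 0.09], [0.08, 0.17, 0.09], [0.11, 0.23, 0.09], [0.14, 0.29, 0.09], [0.165, 0.345, 0.09], [0.19, 0.4, 0.09], [0.215, 0.455, 0.09], [0.24, 0.51, 0.09], [0.26, 0.555, 0.09], [0.26, 0.555, 0.09], [0.26, 0.555, 0.09]], rotation=[[0, 0, -2], [0, 0, -4], [0, 0, -6], [0, 0, -8], [0, 0, -10], [0, 0, -12], [0, 0, -14], [0, 0, -14], [0, 0, -14], [0, 0, -14], [0, 0, -14], [0, 0, -14]], fingers=[0, 0, 0, 0, 0, 0, 0, 0, 0, 0, 0, 0])

```text
time_s: 4.4
eef_pos: [0.4466, -0.0404, 0.2815]
ee_rot: [[0.998, 0.062, 0.0], [0.062, -0.998, -0.0], [-0.0, 0.0, -1.0]]
wrist_force: [-0.2, -0.2, 0.1]
opening: 0.004
grasp_force: 0.0
```

play_rows(travel=[[0, 0, 0], [0, 0, 0], [0, 0, 0], [0, 0, 0], [0, 0, 0], [0, 0, 0], [0, 0, 0]], rotation=[[0, -9, 0], [0, -18, 0], [0, -27, 0], [0, -36, 0], [0, -45, 0], [0, -50, 0], [0, -50, 0]], fingers=[0, 0, 0, 0, 0, 0, 0])

```text
time_s: 5.28
eef_pos: [0.4444, -0.0427, 0.279]
ee_rot: [[0.644, 0.034, 0.764], [0.055, -0.998, -0.003], [0.763, 0.044, -0.645]]
wrist_force: [0.8, 0.1, -0.1]
opening: -0.0
grasp_force: 0.0
```

```bash
cat > c.py <<'E'
from h import *
np.set_printoptions(precision=3,suppress=True)
s=manip.get_state();print(s["time_s"],s["joint_pos"],s["eef_pos"],"\n",s["ee_rot"],s["opening"])
c=manip.read_camera("wrist");o,v=ray(c,(320,240));print("cam in tool",s["ee_rot"].T@(o-s["eef_pos"]) if hasattr(s["ee_rot"],"T") else np.array(s["ee_rot"]).T@(o-np.array(s["eef_pos"])))
cv2.imwrite("pics/w1.png",c["img"])
S=manip.read_camera("scene");T=manip.read_camera("top")
def g(c,t,q,r=12):
    l=[d["centre"] for d in manip.place_of(c,t) if np.hypot(*(np.array(d["centre"])-q))<r];return l[0] if l else None
for t,a,b in(("sash_lip",(287,312),(263,180)),("sash_pointer",(314,404),(157,183)),("clip",(299,397),(146,160))):
    print(t,a:=g(S,t,a),b:=g(T,t,b), tri([(S,a),(T,b)]) if a is not None and b is not None else "")
for u,z in(((408,250.5),.086),((413,236.6),.054),((429,252.7),.059)): print(atz(T,u,z))
# lip ends, top view, upper front edge
for u in((185.5,184.5),(351,173)): print("lip",atz(T,u,.081))
E
python3 c.py
```

```text
5.275 [-0.488 -0.767  2.561  0.638  0.64   0.649] [ 0.444 -0.043  0.279] 
 [[ 0.644  0.034  0.764]
 [ 0.055 -0.998 -0.003]
 [ 0.763  0.044 -0.645]] -5.588119051437139e-05
cam in tool [ 0.085  0.001 -0.184]
sash_lip [284.5, 308.9] [265.8, 180.6] (array([0.59 , 0.01 , 0.094]), [0.0003071151781793907, 0.0003071151781791831])
sash_pointer [318.8, 409.1] [153.0, 181.5] (array([0.594, 0.267, 0.086]), [0.004051037776088071, 0.0040510377760882245])
clip [297.8, 396.8] [144.6, 157.8] (array([0.63 , 0.251, 0.176]), [0.00028636453551770136, 0.0002863645355175093])
[ 0.425 -0.301  0.086]
[ 0.457 -0.319  0.054]
[ 0.42  -0.353  0.059]
lip [0.589 0.194 0.081]
lip [ 0.604 -0.181  0.081]
```

play_rows(travel=[[0.05, 0, -0.02], [0.09, 0, -0.06], [0.1, 0, -0.11], [0.1, 0, -0.16], [0.1, 0, -0.2], [0.1, 0, -0.225], [0.1, 0, -0.24], [0.1, 0, -0.24], [0.1, 0, -0.24]], rotation=[[0, 0, 0], [0, 0, 0], [0, 0, 0], [0, 0, 0], [0, 0, 0], [0, 0, 0], [0, 0, 0], [0, 0, 0], [0, 0, 0]], fingers=[0, 0, 0, 0, 0, 0, 0, 0, 0])

```text
time_s: 6.85
eef_pos: [0.5454, -0.0414, 0.0383]
ee_rot: [[0.645, 0.037, 0.763], [0.058, -0.998, -0.0], [0.762, 0.044, -0.646]]
wrist_force: [-0.1, 0.8, -0.7]
opening: -0.0
grasp_force: 0.0
```

```bash
cat > d.py <<'E'
from h import *
np.set_printoptions(precision=3,suppress=True)
s=manip.get_state();print(s["joint_pos"],s["eef_pos"])
c=manip.read_camera("wrist");cv2.imwrite("pics/w2.png",c["img"])
for t in("sash_lip","flat_tray","small_carton","cup"):print(t,[(d["centre"],round(d["confidence"],2)) for d in manip.place_of(c,t)[:2]])
print("lip pred",proj(c,(.598,-.042,.075)),proj(c,(.618,-.042,.035)))
E
python3 d.py
```

```text
[-0.309  0.278  2.525  2.684  0.552 -1.435] [ 0.545 -0.041  0.038]
sash_lip [([238.6, 161.8], 0.77)]
flat_tray [([309.7, 319.0], 0.94)]
small_carton [([264.0, 196.7], 0.73), ([173.0, 330.5], 0.69)]
cup [([439.6, 328.9], 0.73)]
lip pred [324.206 169.662] [321.68  188.118]
```

View pics/w2.png

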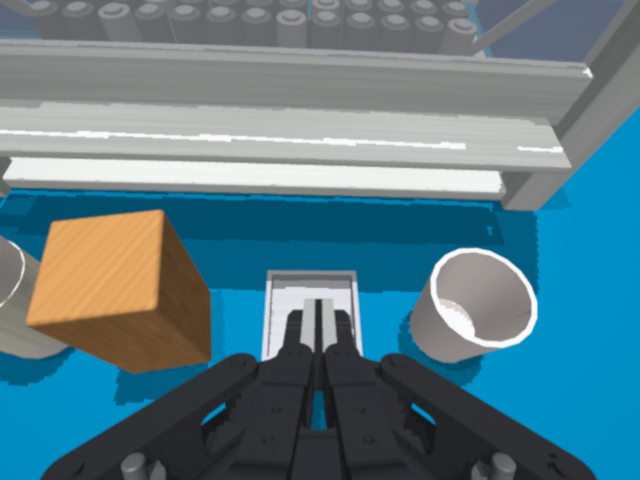

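The wrist view shows clear passage: fingertips at (318,305) over the tray, carton right edge at col 210, cup left edge at col 412, and the lip's front edge at row ~160.

play_rows(travel=[[0.02, 0, -0.005], [0.045, 0, -0.005], [0.065, 0, -0.005], [0.067, 0, -0.005], [0.067, 0, -0.005]], rotation=[[0, 0, 0], [0, 0, 0], [0, 0, 0], [0, 0, 0], [0, 0, 0]], fingers=[0, 0, 0, 0, 0])

```text
time_s: 7.72
eef_pos: [0.6134, -0.0414, 0.0375]
ee_rot: [[0.641, 0.038, 0.767], [0.059, -0.998, 0.0], [0.765, 0.045, -0.642]]
wrist_force: [-0.4, 0.2, 0.4]
opening: 0.001
grasp_force: 0.0
```

play_rows(travel=[[0, 0, 0.005], [0, 0, 0.01], [0, 0, 0.015], [0, 0, 0.02], [0, 0, 0.025], [0, 0, 0.03], [0, 0, 0.035], [0, 0, 0.04], [0, 0, 0.045], [0, 0, 0.05], [0, 0, 0.05], [0, 0, 0.05]], rotation=[[0, 0, 0], [0, 0, 0], [0, 0, 0], [0, 0, 0], [0, 0, 0], [0, 0, 0], [0, 0, 0], [0, 0, 0], [0, 0, 0], [0, 0, 0], [0, 0, 0], [0, 0, 0]], fingers=[0, 0, 0, 0, 0, 0, 0, 0, 0, 0, 0, 0])

```text
time_s: 9.22
eef_pos: [0.6132, -0.0415, 0.0864]
ee_rot: [[0.642, 0.038, 0.766], [0.058, -0.998, 0.0], [0.765, 0.045, -0.643]]
wrist_force: [-0.2, 0.1, -0.9]
opening: -0.002
grasp_force: 0.0
```

```bash
cat > e.py <<'E'
from h import *
import sys
np.set_printoptions(precision=4,suppress=True)
S=manip.read_camera("scene");T=manip.read_camera("top")
def g(c,t,q,r):
    l=[d["centre"] for d in manip.place_of(c,t) if np.hypot(*(np.array(d["centre"])-q))<r];return l[0] if l else None
for t,a,b in(("sash_pointer",(314,404),(157,183)),("clip",(299,397),(146,160)),("sash_lip",(287,312),(263,180))):
    a=g(S,t,a,40);b=g(T,t,b,25)
    print(t,a,b,tri([(S,a),(T,b)]) if a is not None and b is not None else "")
b=cv2.resize(S["img"][370:430,260:340],None,fx=5,fy=5,interpolation=cv2.INTER_CUBIC)
d=cv2.resize(T["img"][140:200,130:210],None,fx=5,fy=5,interpolation=cv2.INTER_CUBIC)
cv2.imwrite(f"pics/{sys.argv[1]}.png",np.hstack([b,d]))
E
python3 e.py p1
```

```text
sash_pointer [315.1, 405.9] [155.4, 180.0] (array([0.5978, 0.2594, 0.0902]), [0.0021859518641876028, 0.0021859518641875746])
clip [299.2, 395.8] [145.4, 157.3] (array([0.629 , 0.2498, 0.1774]), [0.0024316837567946678, 0.002431683756794614])
sash_lip [282.7, 312.2] [264.4, 181.0] (array([0.5935, 0.0137, 0.0831]), [0.00238940947123579, 0.0023894094712356836])
```

View pics/p1.png

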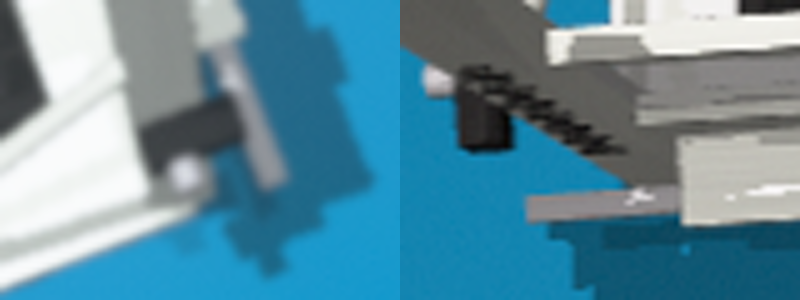

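```bash
cat > f.py <<'E'
from h import *
np.set_printoptions(precision=4,suppress=True)
s=manip.get_state();print(s["eef_pos"],s["wrist_force"])
c=manip.read_camera("wrist");cv2.imwrite("pics/w3.png",c["img"])
print("tcp",proj(c,s["eef_pos"]))
for z in(.075,.085,.095):print(z,proj(c,(.598,-.042,z)))
E
python3 f.py
```

```text
[ 0.6133 -0.0416  0.0863] [0.2622 0.6334 0.3084]
tcp [317.0858 279.4847]
0.075 [316.029  310.8386]
0.085 [316.7034 304.7511]
0.095 [317.4402 298.1001]
```

View pics/w3.png

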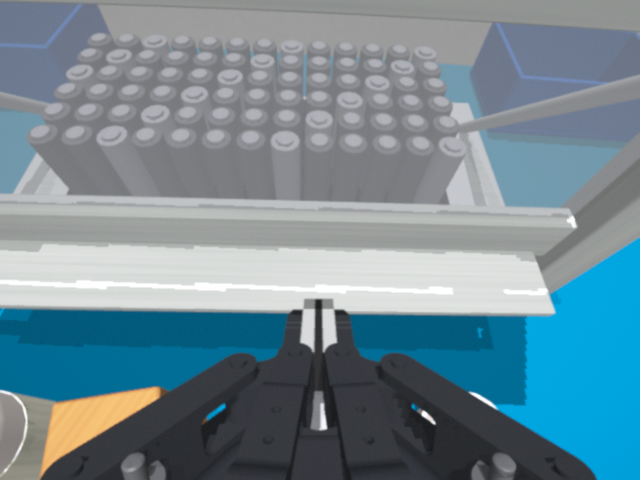

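```bash
cat > f.py <<'E'
from h import *
np.set_printoptions(precision=4,suppress=True)
s=manip.get_state()
c=manip.read_camera("wrist");S=manip.read_camera("scene")
W=np.array(c["world_to_cam"]);d=dict(c);W2=W.copy();W2[:3,3]+=W[:3,:3]@(np.array(s["eef_pos"])-[.5454,-.0414,.0383]);d["world_to_cam"]=W2
for e in(160,161,163):print(tri([(c,(318,311)),(d,(321,e))]))
o,v=ray(c,(318,311));print(o,v)
print("tcp in scene",proj(S,s["eef_pos"]))
cv2.imwrite("pics/p2.png",cv2.resize(S["img"][230:390,180:380],None,fx=4,fy=3.75,interpolation=cv2.INTER_CUBIC))
E
python3 f.py
```

```text
(array([ 0.5936, -0.0412,  0.087 ]), [0.0015896902908349524, 0.0015896902908349526])
(array([ 0.594 , -0.0413,  0.0859]), [0.0015842908228004954, 0.0015842908228004893])
(array([ 0.5949, -0.0414,  0.0835]), [0.0015732730145001993, 0.001573273014500202])
[ 0.527  -0.0374  0.2694] [ 0.343  -0.028  -0.9389]
tcp in scene [269.6219 295.3019]
```

View pics/p2.png

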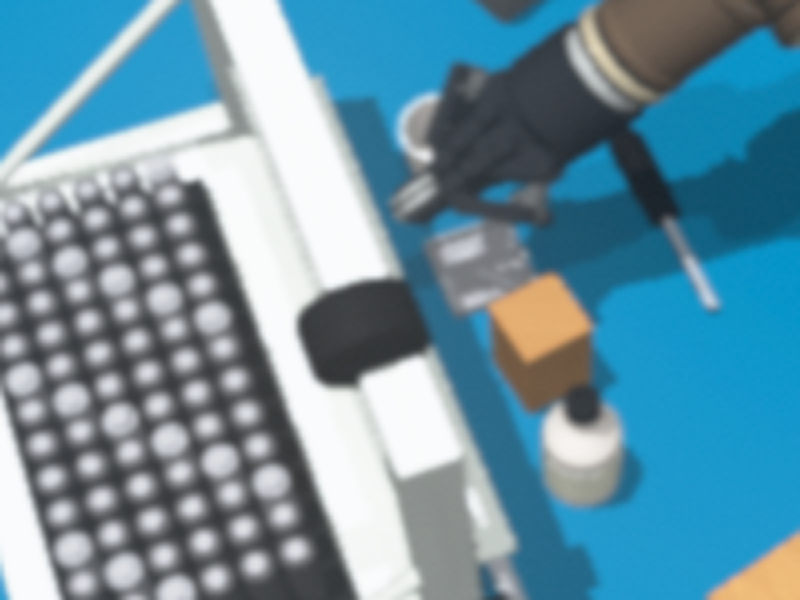

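```bash
cat > f.py <<'E'
from h import *
np.set_printoptions(precision=4,suppress=True)
s=manip.get_state();R=np.array(s["ee_rot"]);p=np.array(s["eef_pos"])
c=manip.read_camera("wrist");S=manip.read_camera("scene");T=manip.read_camera("top")
x,r=tri([(c,(318,299)),(S,(280,284.5))]);print(x,r,"tool",R.T@(x-p))
for k in(0,.01,.02,.03,.04):
  for h in (0,.011):
    q=p-k*R[:,2]+h*R[:,0];print(k,h,proj(c,q),proj(S,q),proj(T,q))
a=cv2.resize(T["img"][150:210,250:330],None,fx=5,fy=5,interpolation=cv2.INTER_CUBIC)
b=cv2.resize(S["img"][260:320,250:330],None,fx=5,fy=5,interpolation=cv2.INTER_CUBIC)
cv2.imwrite("pics/p3.png",np.hstack([a,b]))
E
python3 f.py
```

```text
[ 0.5836 -0.0409  0.1283] [0.0007084269790510182, 0.0007084269790510162] tool [ 0.013   0.0001 -0.0497]
0 0 [317.08   279.5166] [269.6166 295.2929] [288.9618 170.2199]
0 0.011 [317.0456 262.2093] [266.7068 294.8478] [288.3147 166.3487]
0.01 0 [317.0222 286.9977] [272.3028 293.251 ] [288.8392 173.0484]
0.01 0.011 [316.985  268.9687] [269.401  292.7908] [288.1872 169.1739]
0.02 0 [316.9586 295.2508] [275.0075 291.1948] [288.7151 175.912 ]
0.02 0.011 [316.918  276.4408] [272.1139 290.7195] [288.0581 172.0345]
0.03 0 [316.888  304.4014] [277.7309 289.1245] [288.5893 178.8114]
0.03 0.011 [316.8435 284.7442] [274.8456 288.6336] [287.9273 174.931 ]
0.04 0 [316.8093 314.6034] [280.473  287.0397] [288.462  181.7472]
0.04 0.011 [316.7604 294.0252] [277.5964 286.5332] [287.7949 177.8642]
```

View pics/p3.png

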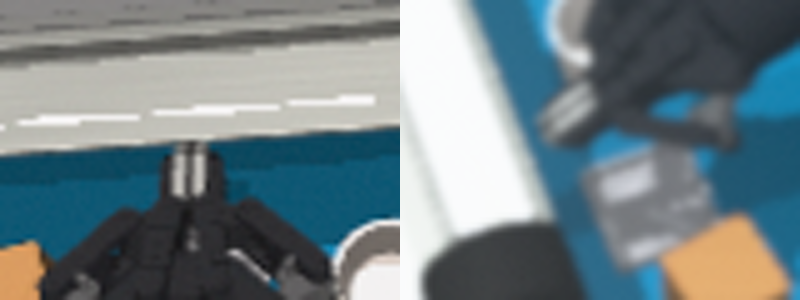

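All the views agree that the finger end sits about 38 mm short of the nominal TCP, measured along the tool: tip at scene (279,286), top (288,178), wrist row 299. It rose just in front of the lip without touching it. I'll back off and go in lower and deeper.

play_rows(travel=[[-0.02, 0, 0], [-0.035, 0, -0.01], [-0.035, 0, -0.035], [-0.035, 0, -0.058], [-0.015, 0, -0.063], [0.005, 0, -0.068], [0.02, 0, -0.07], [0.025, 0, -0.07], [0.025, 0, -0.07], [0.025, 0, -0.07]], rotation=[[0, 0, 0], [0, 0, 0], [0, 0, 0], [0, 0, 0], [0, 0, 0], [0, 0, 0], [0, 0, 0], [0, 0, 0], [0, 0, 0], [0, 0, 0]], fingers=[0, 0, 0, 0, 0, 0, 0, 0, 0, 0])

```text
time_s: 11.18
eef_pos: [0.6375, -0.0415, 0.0163]
ee_rot: [[0.642, 0.038, 0.765], [0.058, -0.998, 0.0], [0.764, 0.045, -0.644]]
wrist_force: [0.6, 0.0, -0.4]
opening: -0.0
grasp_force: 0.0
```

```bash
cat > f.py <<'E'
from h import *
import sys
s=manip.get_state();print(s["joint_pos"],s["eef_pos"])
c=manip.read_camera("wrist");cv2.imwrite(f"pics/{sys.argv[1]}.png",c["img"])
E
python3 f.py w4
```

```text
[-0.23237538  0.44294898  2.32639183  2.77541494  0.51489345 -1.45817782] [ 0.63748113 -0.04145627  0.01625535]
```

View pics/w4.png

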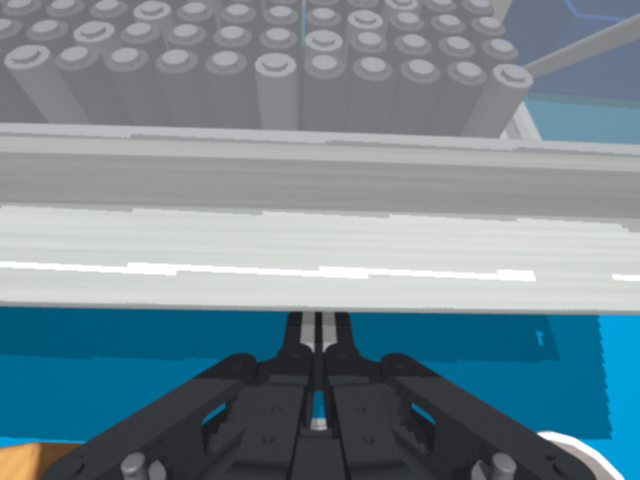

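The lip edge at row 312 now hides the fingertip (normally row 299), so the finger is under the lip. Next I raise it.

play_rows(travel=[[0.006, 0, 0], [0.006, 0, 0.005], [0.006, 0, 0.01], [0.006, 0, 0.015], [0.006, 0, 0.02], [0.006, 0, 0.025], [0.006, 0, 0.03], [0.006, 0, 0.035], [0.006, 0, 0.04], [0.006, 0, 0.045], [0.006, 0, 0.05], [0.006, 0, 0.05]], rotation=[[0, 0, 0], [0, 0, 0], [0, 0, 0], [0, 0, 0], [0, 0, 0], [0, 0, 0], [0, 0, 0], [0, 0, 0], [0, 0, 0], [0, 0, 0], [0, 0, 0], [0, 0, 0]], fingers=[0, 0, 0, 0, 0, 0, 0, 0, 0, 0, 0, 0])

```text
time_s: 12.72
eef_pos: [0.6439, -0.0415, 0.0667]
ee_rot: [[0.642, 0.038, 0.766], [0.059, -0.998, -0.0], [0.765, 0.045, -0.643]]
wrist_force: [-6.2, 0.5, -0.4]
opening: 0.002
grasp_force: 2.5
```

```bash
cat > e.py <<'E'
from h import *
np.set_printoptions(precision=4,suppress=True)
P={"sash_pointer":[],"clip":[]};n=3
for i in range(n):
  S=manip.read_camera("scene");T=manip.read_camera("top")
  for t in P:
    l=[]
    for c,q,r in((S,(310,400),30),(T,(151,168),30)):
      l.append(next((d["centre"] for d in manip.place_of(c,t) if abs(d["centre"][0]-q[0])<r and abs(d["centre"][1]-q[1])<r+15),None))
    print(t,*[None if a is None else np.round(a,1) for a in l],end=" ")
    if None not in [type(a) if a is None else 1 for a in l] and all(a is not None for a in l):
      x,r=tri([(S,l[0]),(T,l[1])]);P[t].append(x);print(x,np.round(r[0],4))
    else: print()
for t in P: print(t,np.mean(P[t],0) if P[t] else "")
E
python3 e.py
```

```text
sash_pointer [312.4 401.8] [148.4 176.4] [0.601  0.2599 0.1298] 0.0004
clip [301.  396.8] [142.3 156.7] [0.6277 0.2542 0.184 ] 0.0038
sash_pointer [315.8 402.3] [146.5 178.7] [0.5951 0.2636 0.1318] 0.0002
clip [298.8 397. ] [145.3 157.3] [0.6302 0.2511 0.1739] 0.0021
sash_pointer [314.  402.3] [149.8 178.2] [0.598  0.2598 0.122 ] 0.0001
clip [297.6 398.5] [146.6 157.7] [0.6323 0.2512 0.165 ] 0.0011
sash_pointer [0.5981 0.2611 0.1279]
clip [0.63   0.2522 0.1743]
```

play_rows(travel=[[0, 0, 0.006], [0, 0, 0.012], [0, 0, 0.018], [0, 0, 0.024], [0, 0, 0.03], [0, 0, 0.036], [0, 0, 0.036], [0, 0, 0.026], [0, 0, 0.02], [-0.03, 0, 0.02], [-0.07, 0, 0.02], [-0.07, 0, 0.02]], rotation=[[0, 0, 0], [0, 0, 0], [0, 0, 0], [0, 0, 0], [0, 0, 0], [0, 0, 0], [0, 0, 0], [0, 0, 0], [0, 0, 0], [0, 0, 0], [0, 0, 0], [0, 0, 0]], fingers=[0, 0, 0, 0, 0, 0, 0, 0, 0, 0, 0, 0])

```text
time_s: 15.12
eef_pos: [0.5726, -0.0412, 0.0864]
ee_rot: [[0.642, 0.037, 0.766], [0.058, -0.998, 0.0], [0.765, 0.044, -0.643]]
wrist_force: [-0.1, 0.2, 0.9]
opening: 0.002
grasp_force: 0.0
```

play_rows(travel=[[-0.03, 0, 0.04], [-0.06, 0, 0.09], [-0.08, 0.03, 0.13], [-0.08, 0.08, 0.14], [-0.08, 0.13, 0.14], [-0.08, 0.18, 0.14], [-0.08, 0.23, 0.14], [-0.07, 0.28, 0.13], [-0.07, 0.28, 0.13], [-0.07, 0.28, 0.13]], rotation=[[0, 0, 0], [0, 0, 0], [0, 0, 0], [0, 0, 0], [0, 0, 0], [0, 0, 0], [0, 0, 0], [0, 0, 0], [0, 0, 0], [0, 0, 0]], fingers=[0, 0, 0, 0, 0, 0, 0, 0, 0, 0])

```text
time_s: 16.38
eef_pos: [0.4752, 0.027, 0.1447]
ee_rot: [[0.742, 0.027, 0.67], [0.058, -0.998, -0.023], [0.668, 0.056, -0.742]]
wrist_force: [-0.7, -1.1, -0.0]
opening: 0.0
grasp_force: 0.0
```

```bash
cat > v.py <<'E'
from h import *
import sys,pickle
np.set_printoptions(precision=4,suppress=True)
s=manip.get_state();print(s["eef_pos"],s["qvel"])
for i in range(2):
  c=manip.read_camera("wrist")
  r={t:[(np.round(d["centre"],1).tolist(),round(d["confidence"],2)) for d in manip.place_of(c,t)[:3]] for t in("sash_pointer","clip")}
  print(r)
print("pred",proj(c,(.597,.26,.165)),proj(c,(.63,.25,.172)))
pickle.dump({k:c[k] for k in("img","K","k1","world_to_cam")},open(f"{sys.argv[1]}.pkl","wb"))
E
python3 v.py v1
```

```text
[0.4752 0.027  0.1447] [ 0.2953 -0.0804  0.0518 -1.9815 -0.0555  2.1756]
{'sash_pointer': [], 'clip': [([4.0, 41.7], 0.73)]}
{'sash_pointer': [], 'clip': [([3.7, 36.4], 0.75)]}
pred [-26.0692  76.7709] [ 0.8058 34.0942]
```

play_rows(travel=[[0, 0, -0.04], [0, 0, -0.08], [0, 0, -0.08], [0, 0, -0.08]], rotation=[[0, 0, 0], [0, 0, 0], [0, 0, 0], [0, 0, 0]], fingers=[0, 0, 0, 0])

```text
time_s: 17.18
eef_pos: [0.4585, 0.046, 0.0895]
ee_rot: [[0.78, 0.067, 0.622], [0.057, -0.998, 0.037], [0.623, 0.006, -0.782]]
wrist_force: [-0.5, -0.2, -0.0]
opening: -0.003
grasp_force: 0.0
```

```bash
python3 v.py v2
```

```text
[0.4585 0.046  0.0895] [ 0.0092  0.1552  0.0122  2.1776  0.1031 -2.1677]
{'sash_pointer': [], 'clip': []}
{'sash_pointer': [], 'clip': [([10.1, 467.6], 0.18)]}
pred [-56.9696 -28.5496] [-26.0395 -80.3381]
```

play_rows(travel=[[0, 0, 0.04], [0, 0, 0.08], [0, 0, 0.12], [0, 0, 0.15], [0, 0, 0.15], [0, 0, 0.15], [0, 0, 0.15], [0, 0, 0.15]], rotation=[[0, 0, 0], [0, 0, 0], [0, 0, 0], [0, 0, 0], [0, 0, 0], [0, 0, 0], [0, 0, 0], [0, 0, 0]], fingers=[0, 0, 0, 0, 0, 0, 0, 0])

```text
time_s: 18.48
eef_pos: [0.4571, 0.046, 0.2374]
ee_rot: [[0.782, 0.068, 0.619], [0.058, -0.998, 0.037], [0.62, 0.007, -0.784]]
wrist_force: [-0.3, -0.8, 0.3]
opening: -0.002
grasp_force: 0.0
```

```bash
python3 -c "
from h import *
s=manip.get_state();print(np.round(s['joint_pos'],3),np.round(s['qvel'],2),np.round(s['eef_pos'],4),np.round(s['ee_rot'],3),s['time_s'])"
```

```text
[-0.045 -0.547  2.455  0.119  0.57   1.377] [ 0.   -0.   -0.01  0.   -0.   -0.  ] [0.4571 0.046  0.2374] [[ 0.782  0.068  0.619]
 [ 0.058 -0.998  0.037]
 [ 0.62   0.007 -0.784]] 18.475
```

play_rows(travel=[[0, 0.03, 0.01], [0, 0.06, 0.01], [0, 0.09, 0.01], [0, 0.12, 0.01], [0, 0.15, 0.01], [0.01, 0.18, 0.01], [0.01, 0.2, 0.01], [0.01, 0.2, 0.01], [0.01, 0.2, 0.01]], rotation=[[0, 0, 0], [0, 0, 0], [0, 0, 0], [0, 0, 0], [0, 0, 0], [0, 0, 0], [0, 0, 0], [0, 0, 0], [0, 0, 0]], fingers=[0, 0, 0, 0, 0, 0, 0, 0, 0])

```text
time_s: 19.6
eef_pos: [0.4676, 0.2454, 0.2484]
ee_rot: [[0.781, 0.068, 0.621], [0.059, -0.998, 0.035], [0.622, 0.009, -0.783]]
wrist_force: [-0.3, -0.2, 0.1]
opening: 0.001
grasp_force: 0.0
```

```bash
python3 v.py v1
```

```text
[0.4676 0.2454 0.2484] [-0.0126 -0.0153  0.0046 -0.0008 -0.0027  0.0055]
{'sash_pointer': [], 'clip': [([324.9, 135.7], 0.83)]}
{'sash_pointer': [([306.0, 167.7], 0.62)], 'clip': [([324.8, 136.7], 0.88)]}
pred [310.3367 167.0467] [323.1276 134.1634]
```

play_rows(travel=[[0.01, 0, -0.04], [0.02, 0, -0.08], [0.02, 0, -0.08], [0.02, 0, -0.08]], rotation=[[0, 0, 0], [0, 0, 0], [0, 0, 0], [0, 0, 0]], fingers=[0, 0, 0, 0])

```text
time_s: 20.4
eef_pos: [0.4887, 0.2463, 0.1708]
ee_rot: [[0.779, 0.068, 0.623], [0.057, -0.998, 0.037], [0.624, 0.007, -0.781]]
wrist_force: [-0.1, -0.0, 1.1]
opening: 0.001
grasp_force: 0.0
```

```bash
python3 v.py v2; cat > m.py <<'E'
from h import *
import pickle
a,b=[pickle.load(open(f,"rb")) for f in("v1.pkl","v2.pkl")]
def cr(c,p):
    u,v=[int(round(t)) for t in proj(c,p)];u=min(max(u,50),590);v=min(max(v,38),442)
    print(u-50,v-38);return cv2.resize(c["img"][v-38:v+37,u-50:u+50],(400,300),interpolation=cv2.INTER_CUBIC)
cv2.imwrite("pics/m.png",np.hstack([cr(a,(.61,.255,.17)),cr(b,(.61,.255,.17))]))
E
python3 m.py
```

```text
[0.4887 0.2463 0.1708] [ 0.0054 -0.0244 -0.0176 -0.0042 -0.0042  0.0061]
{'sash_pointer': [([306.8, 133.0], 0.94), ([426.4, 291.3], 0.25)], 'clip': [([326.9, 93.6], 0.77)]}
{'sash_pointer': [([309.6, 134.2], 0.61)], 'clip': [([578.4, 295.4], 0.35)]}
pred [309.5082 134.2529] [326.4062  91.7016]
267 115
268 77
```

```bash
cat > n.py <<'E'
from h import *
import pickle
np.set_printoptions(precision=4,suppress=True)
a,b=[pickle.load(open(f,"rb")) for f in("v1.pkl","v2.pkl")]
S=manip.read_camera("scene");T=manip.read_camera("top")
p=[(a,(306,167.7)),(b,(308.2,133.6))];k=[(a,(324.9,136.2)),(b,(326.9,93.6))]
print(tri(p));print(tri(k))
def g(c,t,q): return next((d["centre"] for d in manip.place_of(c,t) if np.hypot(*(np.array(d["centre"])-q))<18),None)
for n,t,l,q in(("sash_pointer",0,p,(.597,.26,.165)),("clip",1,k,(.63,.25,.172))):
    for c in(S,T):
        z=g(c,n,proj(c,q));print(n,proj(c,q),z)
        if z is not None:l.append((c,z))
    x,r=tri(l);print(n,x,np.round(r,4),[proj(c,x)-np.array(u) for c,u in l])
# scanlines: gray down column through clip & pointer in v1,v2 
w=manip.read_camera("wrist")
for n in("clip","sash_pointer"):
    for d in manip.silhouettes(w,n)[:2]:print(n,d["box"],d["confidence"])
E
python3 n.py
```

```text
(array([0.5898, 0.2617, 0.175 ]), [0.001570110698575211, 0.0015701106985752335])
(array([0.6256, 0.2488, 0.1748]), [0.0006790852645272885, 0.0006790852645272678])
sash_pointer [314.1559 396.859 ] [314.7, 394.8]
sash_pointer [142.4034 175.0063] [142.8, 173.5]
sash_pointer [0.5962 0.26   0.1675] [0.0042 0.001  0.0033 0.0039] [array([ 4.2291, -1.4308]), array([ 1.1465, -0.7509]), array([-0.2137,  1.6136]), array([-0.8477,  1.643 ])]
clip [297.7544 396.6325] [299.7, 395.7]
clip [145.7804 158.5108] None
clip [0.6259 0.2492 0.1742] [0.0011 0.0003 0.0009] [array([-1.1534,  0.1074]), array([0.3557, 0.2952]), array([-0.2462, -0.3527])]
clip [295.3, 61.0, 44.7, 61.2] 0.59
sash_pointer [307.2, 0.0, 331.6, 166.1] 0.93
```

View pics/m.png

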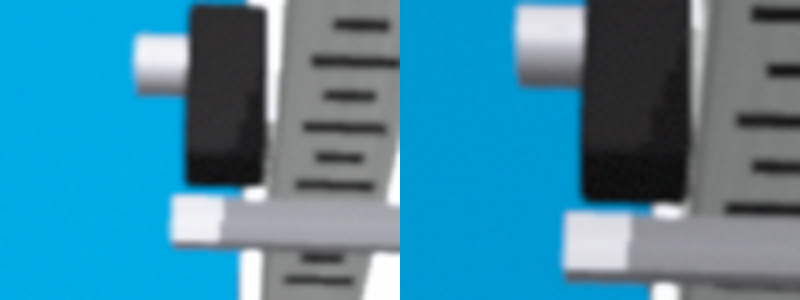

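The crop shows the black clip with its front face bottom at v1 row 184 and v2 row 200. The strip's white end is just in front and looks slightly below it (v1 rows 195–245, v2 rows 212–283). Next I triangulate these corners.

```bash
cat > q.py <<'E'
from h import *
import pickle
np.set_printoptions(precision=4,suppress=True)
a,b=[pickle.load(open(f,"rb")) for f in("v1.pkl","v2.pkl")]
A=lambda u,v:(a,(267+(u+.5)/4-.5,115+(v+.5)/4-.5))
B=lambda u,v:(b,(268+(u+.5)/4-.5,77+(v+.5)/4-.5))
for n,p,q in(("clip front top L",(187,152),(182,158)),("front top R",(265,152),(286,160)),("front bot L",(187,184),(182,199)),("front bot R",(263,186),(286,203)),
 ("ptr back top",(172,195),(165,212)),("ptr bottom front",(172,244),(165,283)),("ptr top front",(172,238),(165,271))):
    print(n,*tri([A(*p),B(*q)]))
# heights with fixed x from geometry: z on ray at given x
def atx(o,x): o,v=ray(*o);return (o+v*(x-o[0])/v[0])
print([atx(f(*p),.6055)[2] for f,p in((A,(187,184)),(B,(182,199)),(A,(187,152)),(B,(182,158)))])
a_=a["img"]; print("col v1",a_[148:185,313].mean(1).astype(int).tolist()); b_=b["img"];print("v2",b_[112:155,313].mean(1).astype(int).tolist())
E
python3 q.py
```

```text
clip front top L [0.6134 0.2584 0.1648] [0.0001597644339195249, 0.0001597644339195216]
front top R [0.6167 0.2394 0.162 ] [4.574086761150055e-06, 4.574086761158541e-06]
front bot L [0.6052 0.2579 0.1637] [0.00015417599311787705, 0.000154175993117825]
front bot R [0.607  0.2392 0.162 ] [0.000214717038510408, 0.00021471703851029674]
ptr back top [0.6011 0.2609 0.1648] [0.00010543135850382431, 0.00010543135850374759]
ptr bottom front [0.5971 0.2609 0.1492] [7.591175241036056e-05, 7.591175241027896e-05]
ptr top front [0.5939 0.2605 0.1573] [9.751359286249464e-05, 9.751359286243712e-05]
[np.float64(0.16317043133208736), np.float64(0.16321650841692206), np.float64(0.1762781725837464), np.float64(0.17407117966249705)]
col v1 [75, 75, 74, 73, 69, 65, 63, 63, 66, 66, 65, 66, 78, 104, 126, 176, 225, 237, 239, 239, 241, 243, 243, 243, 241, 240, 229, 170, 123, 131, 128, 133, 133, 133, 133, 134, 133]
v2 [61, 55, 56, 54, 56, 52, 53, 53, 51, 52, 51, 55, 54, 65, 76, 98, 113, 156, 199, 220, 223, 222, 223, 225, 226, 228, 229, 227, 226, 224, 224, 213, 159, 106, 95, 110, 120, 120, 122, 121, 122, 122, 121]
```

```bash
cat >> q.py <<'E'
print("fit")
from scipy.optimize import least_squares
def fit(f,x0,obs):
    r=least_squares(lambda p:np.concatenate([proj(c,f(p,k))-u for k,(c,u) in obs]),x0,loss="soft_l1")
    J=np.linalg.inv(r.jac.T@r.jac);print(r.x,"sd",np.sqrt(np.diag(J))*.4,"res",np.round(r.fun,1))
# clip: p=xfront,yleft,z centre
fit(lambda p,k:(p[0]+(0.044 if k=="bt" else 0),p[1]+(-.044*.04 if k=="bt" else 0),p[2]+(-.008 if k=="fb" else .008)),[.606,.258,.17],
 [("ft",A(187,152)),("ft",B(182,158)),("fb",A(187,184)),("fb",B(182,199)),("bt",A(190,6))])
fit(lambda p,k:(p[0]+(p[3] if k=="bt" else -p[3]),p[1],p[2]+(.002 if k=="bt" else -.002)),[.597,.26,.16,.005],
 [("bt",A(172,195)),("bt",B(165,212)),("fb",A(172,244)),("fb",B(165,283))])
E
python3 q.py|sed -n '/fit/,$p'
```

```text
fit
[0.6189 0.2592 0.1505] sd [0.0022 0.0003 0.0028] res [-0.5 -1.  -0.2 -0.2 -0.4  0.1  0.   3.4  3.5 -0.4]
[0.5985 0.2608 0.1581 0.006 ] sd [0.0024 0.0003 0.0034 0.0002] res [ 0.5 -0.3  0.5  0.3 -0.3  0.4 -0.7 -0.4]
```

play_rows(travel=[[-0.01, 0, 0], [-0.02, 0, -0.01], [-0.02, 0, -0.015], [-0.02, 0, -0.015], [-0.02, 0, -0.015], [-0.02, 0, -0.015], [-0.02, 0, -0.015]], rotation=[[0, -4, 0], [0, -8, 0], [0, -12, 0], [0, -14, 0], [0, -14, 0], [0, -14, 0], [0, -14, 0]], fingers=[0, 0, 0, 0, 0, 0, 0])

```text
time_s: 22.02
eef_pos: [0.468, 0.2132, 0.207]
ee_rot: [[0.668, 0.109, 0.736], [0.084, -0.994, 0.071], [0.739, 0.015, -0.674]]
wrist_force: [-0.4, -0.6, 0.0]
opening: 0.0
grasp_force: 0.0
```

```bash
python3 v.py v3; python3 -c "
from h import *
s=manip.get_state();print(np.round(s['joint_pos'],3))"
```

```text
[0.468  0.2132 0.207 ] [ 0.0001  0.0004  0.0038 -0.001  -0.0001  0.0018]
{'sash_pointer': [([280.5, 158.2], 0.96)], 'clip': [([298.4, 127.9], 0.62)]}
{'sash_pointer': [([281.0, 159.8], 0.67)], 'clip': [([297.7, 131.0], 0.57), ([571.5, 192.2], 0.39)]}
pred [280.0671 157.888 ] [296.1539 126.4551]
[ 0.584 -0.292  2.465 -1.081  0.404  2.94 ]
```

play_rows(travel=[[0, 0.01, 0.02], [0.01, 0.02, 0.04], [0.03, 0.03, 0.05], [0.05, 0.035, 0.055], [0.05, 0.035, 0.055], [0.05, 0.035, 0.055], [0.05, 0.035, 0.055], [0.05, 0.035, 0.055]], rotation=[[0, 6, 0], [0, 12, 0], [0, 18, 0], [0, 24, 0], [0, 28, 0], [0, 28, 0], [0, 28, 0], [0, 28, 0]], fingers=[0, 0, 0, 0, 0, 0, 0, 0])

```text
time_s: 23.32
eef_pos: [0.5163, 0.2477, 0.261]
ee_rot: [[0.937, 0.104, 0.333], [0.085, -0.994, 0.07], [0.338, -0.038, -0.94]]
wrist_force: [0.8, 0.6, 0.2]
opening: -0.001
grasp_force: 0.0
```

```bash
python3 v.py v4; cat > r.py <<'E'
from h import *
import pickle
from scipy.optimize import least_squares
np.set_printoptions(precision=4,suppress=True)
C=[pickle.load(open(f"v{i}.pkl","rb")) for i in(1,2,3,4)]
for i,c in enumerate(C):
    # strip white end (bright, grey) and clip (dark) segmentation near prediction
    im=c["img"].astype(int);u,v=proj(c,(.597,.26,.16));u0,v0=int(u)-40,int(v)-70
    w=im[v0:v0+110,max(u0,0):u0+90];g=w.max(2)
    dark=((g<85)&(w.max(2)-w.min(2)<40)).astype(np.uint8)
    n,L,st,ce=cv2.connectedComponentsWithStats(dark);j=1+np.argmax(st[1:,4])
    wh=((w.min(2)>200)).astype(np.uint8);n2,L2,st2,ce2=cv2.connectedComponentsWithStats(wh)
    print(i,"clip box",st[j][:4]+[max(u0,0),v0,0,0],st[j][4],"white",[(s[:4]+[max(u0,0),v0,0,0]).tolist()+[int(s[4])] for s in st2[1:] if s[4]>15])
E
python3 r.py
```

```text
[0.5163 0.2477 0.261 ] [ 0.0027 -0.0021 -0.0066  0.0027  0.0002 -0.0015]
{'sash_pointer': [([317.7, 178.3], 0.57), ([290.7, 325.2], 0.54)], 'clip': [([334.5, 140.5], 0.64)]}
{'sash_pointer': [([318.4, 181.4], 0.59)], 'clip': [([334.4, 140.9], 0.7), ([608.8, 211.0], 0.59)]}
pred [317.7354 176.713 ] [332.9869 137.9181]
0 clip box [313 117  21  45] 825 white [[329, 99, 10, 46, 249], [301, 125, 13, 8, 93], [311, 164, 12, 11, 120], [327, 178, 5, 27, 107], [353, 182, 7, 27, 100]]
1 clip box [312  68  29  60] 1512 white [[340, 68, 4, 16, 39], [298, 79, 15, 9, 126], [310, 131, 15, 13, 184], [331, 148, 6, 30, 157]]
2 clip box [284 109  25  45] 934 white [[273, 117, 13, 7, 76], [280, 156, 13, 9, 107]]
3 clip box [322 116  23  53] 1099 white [[343, 107, 9, 36, 160], [308, 125, 14, 12, 146], [339, 169, 5, 6, 18], [317, 173, 15, 14, 193]]
```

```bash
cat >> r.py <<'E'
import itertools
yaw=.04;R=np.array([[np.cos(yaw),-np.sin(yaw)],[np.sin(yaw),np.cos(yaw)]])
def box(c,p,h):
    q=[]
    for s in itertools.product((-1,1),repeat=3):
        xy=R@(np.array(s[:2])*h[:2]);q.append(proj(c,(p[0]+xy[0],p[1]+xy[1],p[2]+s[2]*h[2])))
    q=np.array(q);return q[:,0].min(),q[:,1].min(),q[:,1].max()
clip=[(313,117,162),(312,None,128),(284,109,154),(322,116,169)]
ptr=[(311,164,175),(310,131,144),(280,156,165),(317,173,187)]
def fit(obs,h,x0,D=0):
    def f(p):
        o=[]
        for c,b in zip(C,obs):
            m=box(c,p,h if len(p)==3 else (.03,.001,.0)) if len(p)==3 else None
            if m is None:
                l=R@np.array([p[3],0]);t=proj(c,(p[0]+l[0],p[1]+l[1],p[2]+.002));bt=proj(c,(p[0]-l[0],p[1]-l[1],p[2]+.002));m=(min(t[0],bt[0]),t[1],bt[1])
            o+=[a-(q-.5) for a,q in zip(m,b) if q is not None]
        return np.array(o)
    r=least_squares(f,x0);print(r.x,"sd",np.sqrt(np.diag(np.linalg.inv(r.jac.T@r.jac)))*.5,"res",np.round(r.fun,1))
fit(clip,(.022,.010,.008),[.628,.249,.171])
fit(ptr,None,[.598,.261,.16,.006])
E
python3 r.py|tail -4
```

```text
2 clip box [284 109  25  45] 934 white [[273, 117, 13, 7, 76], [280, 156, 13, 9, 107]]
3 clip box [322 116  23  53] 1099 white [[343, 107, 9, 36, 160], [308, 125, 14, 12, 146], [339, 169, 5, 6, 18], [317, 173, 15, 14, 193]]
[0.6279 0.249  0.1685] sd [0.0005 0.0002 0.0006] res [ 0.3 -2.5  1.2  1.3  2.  -0.8 -1.5  2.4 -1.1 -3.1  1.2]
[0.5946 0.2597 0.1631 0.0058] sd [0.0004 0.0002 0.0006 0.0002] res [-0.3  0.4  0.  -0.2 -0.2  0.2 -0.4 -0.6  0.4  0.8  0.3 -0.5]
```

```bash
cat >> r.py <<'E'
fit([(a,None,c) for a,b,c in clip],(.022,.010,.008),[.628,.249,.171])
fit(clip,(.0205,.010,.008),[.628,.249,.171])
E
python3 r.py|tail -2; python3 e.py|tail -2
```

```text
[0.6288 0.2491 0.1698] sd [0.0006 0.0002 0.0009] res [ 0.3 -0.4  1.3 -0.2 -0.8  0.6 -1.1 -0.1]
[0.6271 0.249  0.1692] sd [0.0005 0.0002 0.0006] res [ 0.3 -1.1  0.1  1.3  0.6 -0.8 -0.4  1.2 -1.1 -0.8  0.2]
sash_pointer [0.5967 0.2632 0.1731]
clip [0.6276 0.2508 0.1758]
```

```bash
cat > rot.py <<'E'
from h import *
from scipy.spatial.transform import Rotation as Q
s=manip.get_state();R=np.array(s["ee_rot"]);L=np.array([[.642,.038,.766],[.058,-.998,0],[.765,.045,-.643]])
print(np.round(s["eef_pos"],4),np.round(s["joint_pos"],2),s["time_s"],Q.from_matrix(L@R.T).as_rotvec(degrees=True))
E
python3 rot.py
```

```text
[0.5177 0.2479 0.262 ] [ 0.41 -0.07  1.96 -0.09  0.92  1.93] 24.525 [ -2.51097783 -30.37446879  -3.57484881]
```

play_rows(travel=[[-0.02, -0.03, 0.01], [-0.04, -0.08, 0.02], [-0.05, -0.13, 0.02], [-0.06, -0.18, 0.02], [-0.07, -0.23, 0.02], [-0.07, -0.27, 0.02], [-0.07, -0.289, 0.02], [-0.07, -0.289, 0.02], [-0.07, -0.289, 0.02]], rotation=[[0, 0, 0], [0, 0, 0], [0, 0, 0], [0, 0, 0], [0, 0, 0], [0, 0, 0], [0, 0, 0], [0, 0, 0], [0, 0, 0]], fingers=[0, 0, 0, 0, 0, 0, 0, 0, 0])

```text
time_s: 25.65
eef_pos: [0.4476, -0.0407, 0.2819]
ee_rot: [[0.937, 0.103, 0.334], [0.084, -0.994, 0.071], [0.339, -0.039, -0.94]]
wrist_force: [-0.1, 0.1, -1.0]
opening: 0.006
grasp_force: 0.0
```

```bash
python3 rot.py
```

```text
[ 0.4476 -0.0407  0.2819] [-0.33 -0.37  2.15  0.2   1.07  1.07] 25.65 [ -2.53974987 -30.38612581  -3.58287683]
```

play_rows(travel=[[0.03, 0, -0.02], [0.06, 0, -0.04], [0.09, 0, -0.06], [0.098, -0.001, -0.09], [0.098, -0.001, -0.14], [0.098, -0.001, -0.18], [0.098, -0.001, -0.192], [0.098, -0.001, -0.192], [0.098, -0.001, -0.192], [0.098, -0.001, -0.192], [0.098, -0.001, -0.192]], rotation=[[-0.8, -9, -1.2], [-1.6, -18, -2.4], [-2.4, -27, -3.4], [-2.5, -30.4, -3.6], [-2.5, -30.4, -3.6], [-2.5, -30.4, -3.6], [-2.5, -30.4, -3.6], [-2.5, -30.4, -3.6], [-2.5, -30.4, -3.6], [-2.5, -30.4, -3.6], [-2.5, -30.4, -3.6]], fingers=[0, 0, 0, 0, 0, 0, 0, 0, 0, 0, 0])

```text
time_s: 27.02
eef_pos: [0.5438, -0.0403, 0.0871]
ee_rot: [[0.646, 0.038, 0.762], [0.056, -0.998, 0.003], [0.761, 0.041, -0.647]]
wrist_force: [0.4, 0.2, 0.2]
opening: -0.003
grasp_force: 0.0
```

```bash
python3 rot.py
```

```text
[ 0.5438 -0.0403  0.0871] [-0.31  0.09  2.54  2.5   0.4  -1.23] 27.025 [-0.18942019 -0.31566219 -0.03447281]
```

play_rows(travel=[[0.03, 0, 0], [0.06, 0, 0], [0.085, 0, 0], [0.098, 0, 0], [0.098, 0, 0], [0.098, 0, 0]], rotation=[[0, 0, 0], [0, 0, 0], [0, 0, 0], [0, 0, 0], [0, 0, 0], [0, 0, 0]], fingers=[0, 0, 0, 0, 0, 0])

```text
time_s: 27.78
eef_pos: [0.6426, -0.0417, 0.0897]
ee_rot: [[0.642, 0.038, 0.766], [0.058, -0.998, 0.0], [0.764, 0.044, -0.643]]
wrist_force: [0.3, -0.2, -0.6]
opening: -0.001
grasp_force: 0.0
```

```bash
python3 rot.py
```

```text
[ 0.6426 -0.0417  0.0897] [-0.23  0.24  2.33  2.58  0.34 -1.24] 27.775 [-0.02940288 -0.03904937  0.00064054]
```

play_rows(travel=[[0, 0, 0.006], [0, 0, 0.011], [0, 0, 0.015], [0, 0, 0.019], [0, 0, 0.019], [0, 0, 0.019]], rotation=[[0, 0, 0], [0, 0, 0], [0, 0, 0], [0, 0, 0], [0, 0, 0], [0, 0, 0]], fingers=[0, 0, 0, 0, 0, 0])

```text
time_s: 28.52
eef_pos: [0.643, -0.0422, 0.1084]
ee_rot: [[0.643, 0.037, 0.765], [0.058, -0.998, -0.0], [0.764, 0.044, -0.644]]
wrist_force: [-3.2, -0.9, -0.8]
opening: -0.001
grasp_force: 1.3
```

play_rows(travel=[[0, 0, -0.008], [0, 0, -0.015], [-0.03, 0, -0.015], [-0.07, 0, -0.015], [-0.1, 0, 0.03], [-0.13, 0, 0.08], [-0.16, 0, 0.13], [-0.17, 0, 0.17], [-0.17, 0, 0.17], [-0.17, 0, 0.17], [-0.17, 0, 0.17]], rotation=[[0, 0, 0], [0, 0, 0], [0, 0, 0], [0, 0, 0], [0, 5, 0], [0, 10, 0], [0, 15, 0], [0, 20, 0], [0, 25, 0], [0, 30, 0], [0, 30, 0]], fingers=[0, 0, 0, 0, 0, 0, 0, 0, 0, 0, 0])

```text
time_s: 29.9
eef_pos: [0.5337, 0.0315, 0.1952]
ee_rot: [[0.807, 0.184, 0.562], [0.089, -0.977, 0.192], [0.584, -0.105, -0.805]]
wrist_force: [1.1, 1.6, 0.2]
opening: -0.003
grasp_force: 0.0
```

```bash
python3 rot.py; cat > k.py <<'E'
from h import *
np.set_printoptions(precision=4,suppress=True)
z={"sash_pointer":[],"clip":[]};xy={"sash_pointer":(.5946,.2597),"clip":(.628,.249)}
for i in range(4):
  for n in("scene","top"):
    c=manip.read_camera(n)
    for t in z:
      for d in manip.place_of(c,t):
        f=lambda h:proj(c,(*xy[t],h))
        if np.hypot(*(f(.168)-d["centre"]))<12:
          g=(f(.178)-f(.158))/.02;z[t].append((n[0],round(float(.158+(np.array(d["centre"])-f(.158))@g/(g@g)),4)));break
print(z)
E
python3 k.py
```

```text
[0.5337 0.0315 0.1952] [-0.24 -0.21  2.32  0.64  0.57  0.71] 29.9 [ -6.94255953 -14.85456453  -8.85667981]
{'sash_pointer': [('s', 0.1439), ('t', 0.1785), ('s', 0.1795), ('t', 0.1731), ('s', 0.1813), ('t', 0.1756), ('s', 0.1667), ('t', 0.1653)], 'clip': [('s', 0.1677), ('t', 0.1849), ('s', 0.1689), ('t', 0.1936), ('s', 0.177), ('t', 0.1858), ('s', 0.1744), ('t', 0.1831)]}
```

play_rows(travel=[[0, 0, 0], [0, 0, 0], [0, 0, 0], [0, 0.05, 0], [0, 0.1, 0], [0, 0.15, 0], [0.01, 0.2, 0], [0.02, 0.25, -0.01], [0.04, 0.29, -0.02], [0.04, 0.29, -0.02], [0.04, 0.29, -0.02], [0.04, 0.29, -0.02]], rotation=[[0, 0, 0], [0, 0, 0], [0, 0, 0], [0, 0, 0], [0, 0, 0], [0, 0, 0], [0, 0, 0], [0, 0, 0], [0, 0, 0], [0, 0, 0], [0, 0, 0], [0, 0, 0]], fingers=[0, 0, 0, 0, 0, 0, 0, 0, 0, 0, 0, 0])

```text
time_s: 32.6
eef_pos: [0.5747, 0.3199, 0.1756]
ee_rot: [[0.804, 0.182, 0.566], [0.087, -0.978, 0.191], [0.588, -0.104, -0.802]]
wrist_force: [-0.2, -0.1, 0.2]
opening: -0.001
grasp_force: 0.0
```

```bash
python3 v.py v5
```

```text
[0.5747 0.3199 0.1756] [-0.0059 -0.0096 -0.0002 -0.0029 -0.0043  0.0038]
{'sash_pointer': [([419.6, 264.2], 0.85)], 'clip': [([448.5, 212.4], 0.83)]}
{'sash_pointer': [([421.5, 266.1], 0.89)], 'clip': [([447.7, 215.0], 0.62)]}
pred [421.7847 263.4738] [445.6986 211.7829]
```

play_rows(travel=[[-0.02, 0, -0.02], [-0.04, 0, -0.05], [-0.04, 0, -0.07], [-0.04, 0, -0.07], [-0.04, 0, -0.07]], rotation=[[0, -6, 0], [0, -12, 0], [0, -18, 0], [0, -18, 0], [0, -18, 0]], fingers=[0, 0, 0, 0, 0])

```text
time_s: 33.52
eef_pos: [0.5465, 0.2768, 0.1935]
ee_rot: [[0.656, 0.254, 0.711], [0.139, -0.966, 0.217], [0.742, -0.044, -0.669]]
wrist_force: [0.1, -0.6, -0.2]
opening: 0.002
grasp_force: 0.0
```

```bash
python3 v.py v6; cat > r2.py <<'E'
from h import *
import pickle
np.set_printoptions(precision=4,suppress=True)
for i in(5,6):
    c=pickle.load(open(f"v{i}.pkl","rb"))
    im=c["img"].astype(int);u,v=proj(c,(.597,.26,.168));u0,v0=max(int(u)-40,0),max(int(v)-70,0)
    w=im[v0:v0+110,u0:u0+130]
    n2,L2,st,_=cv2.connectedComponentsWithStats((w.min(2)>200).astype(np.uint8))
    print([(s[:4]+[u0,v0,0,0]).tolist()+[int(s[4])] for s in st[1:] if s[4]>15],"pred")
    for z in(.163,.169):
        b,f=proj(c,(.5946+.0058,.26,z+.002)),proj(c,(.5946-.0058,.26,z+.002));print(z,"left",b[0],"top",b[1],"bot",f[1])
E
python3 r2.py
```

```text
[0.5465 0.2768 0.1935] [-0.0086 -0.1231  0.0388 -0.0066  0.0245  0.0062]
{'sash_pointer': [], 'clip': [([381.8, 199.5], 0.85)]}
{'sash_pointer': [([363.5, 237.3], 0.56)], 'clip': [([383.2, 202.5], 0.7)]}
pred [360.4126 239.3565] [382.9223 200.007 ]
[[412, 192, 20, 17, 296], [417, 215, 27, 63, 745], [485, 244, 27, 23, 344]] pred
0.163 left 422.33191914657397 top 258.1791629093792 bot 276.43735150656534
0.169 left 424.18608483245634 top 255.58042188142463 bot 274.3151439973833
[[390, 167, 14, 32, 198], [356, 185, 16, 12, 170], [359, 233, 19, 16, 237], [431, 238, 4, 7, 23], [375, 253, 10, 24, 133], [414, 260, 36, 17, 483]] pred
0.163 left 361.33168421276883 top 235.4176381283096 bot 249.06410241670432
0.169 left 361.88610465786405 top 231.13351213161565 bot 244.98477632623846
```

```bash
cat > r3.py <<'E'
from h import *
import pickle,itertools
np.set_printoptions(precision=1,suppress=True)
s=manip.get_state();print(s["eef_pos"])
c=manip.read_camera("wrist");pickle.dump({k:c[k] for k in("img","K","k1","world_to_cam")},open("v7.pkl","wb"))
def rend(c,p,h):
    R=np.array([[1,-.04],[.04,1]])
    q=np.array([proj(c,(*(np.array(p[:2])+R@(np.array(t[:2])*h[:2])),p[2]+t[2]*h[2])) for t in itertools.product((-1,1),repeat=3)])
    return q
for i in(5,6,7):
    c=pickle.load(open(f"v{i}.pkl","rb"));im=c["img"].astype(int);mx=im.max(2);mn=im.min(2)
    for nm,m,p,h,zz in(("clip",(mx<85)&(mx-mn<40),(.628,.249),(.0213,.010,.008),(.163,.169,.175)),("ptr",mn>200,(.5946,.2527),(.0058,.007,.002),(.16,.166,.172))):
        best=[]
        for z in np.arange(.152,.184,.001):
            q=rend(c,(*p,z),h);
            if nm=="ptr": q=q[1::2]  # top face
            H=cv2.convexHull(q.astype(np.float32)).reshape(-1,2)
            S=np.zeros(im.shape[:2],np.uint8);cv2.fillPoly(S,[np.round(H*16).astype(int)],1,shift=4)
            D=cv2.dilate(S,np.ones((7,7),np.uint8))
            S=S.astype(bool);D=D.astype(bool)&~S
            best.append((m[S].mean()-m[D].mean(),round(float(z),4)))
        best.sort(reverse=True);print(i,nm,[(round(float(a),2),b) for a,b in best[:4]])
E
python3 r3.py; sed -i 's/(5,6,7)/(1,2,3,4)/' r3.py; python3 r3.py
```

```text
[0.5 0.3 0.2]
5 clip [(0.85, 0.165), (0.85, 0.166), (0.83, 0.167), (0.82, 0.164)]
5 ptr [(0.63, 0.168), (0.61, 0.169), (0.6, 0.166), (0.59, 0.167)]
6 clip [(0.85, 0.169), (0.85, 0.168), (0.85, 0.166), (0.85, 0.167)]
6 ptr [(0.72, 0.169), (0.7, 0.167), (0.7, 0.168), (0.61, 0.17)]
7 clip [(0.86, 0.166), (0.85, 0.167), (0.84, 0.168), (0.82, 0.165)]
7 ptr [(0.71, 0.168), (0.69, 0.167), (0.66, 0.169), (0.63, 0.166)]
[0.5 0.3 0.2]
1 clip [(0.79, 0.167), (0.79, 0.166), (0.78, 0.168), (0.78, 0.165)]
1 ptr [(0.66, 0.164), (0.66, 0.163), (0.64, 0.165), (0.59, 0.162)]
2 clip [(0.83, 0.168), (0.83, 0.167), (0.82, 0.169), (0.81, 0.17)]
2 ptr [(0.61, 0.164), (0.61, 0.163), (0.54, 0.165), (0.54, 0.162)]
3 clip [(0.8, 0.167), (0.79, 0.168), (0.79, 0.17), (0.78, 0.171)]
3 ptr [(0.62, 0.164), (0.59, 0.165), (0.59, 0.163), (0.57, 0.162)]
4 clip [(0.83, 0.163), (0.83, 0.167), (0.83, 0.165), (0.83, 0.164)]
4 ptr [(0.79, 0.165), (0.79, 0.164), (0.79, 0.163), (0.77, 0.167)]
```

The guard is level: the pointer fits at 0.168 and the clip at 0.167 in three views. Next is the dial.

```bash
cat > rot.py <<'E'
from h import *
import sys
from scipy.spatial.transform import Rotation as Q
s=manip.get_state();R=np.array(s["ee_rot"]);a=np.radians(float(sys.argv[1]))
L=np.array([[np.cos(a),np.sin(a),0],[np.sin(a),-np.cos(a),0],[0,0,-1]])
print(np.round(s["eef_pos"],4),np.round(s["joint_pos"],2),s["time_s"],s["opening"],Q.from_matrix(L@R.T).as_rotvec(degrees=True))
E
python3 rot.py 0
```

```text
[0.5472 0.2776 0.1932] [ 0.48 -0.06  2.32 -1.19  0.14  2.94] 33.925 -0.00015939663679477692 [ -8.48839668  47.30833155 -12.82576463]
```

play_rows(travel=[[-0.03, 0, 0.04], [-0.06, -0.02, 0.08], [-0.09, -0.07, 0.1], [-0.12, -0.12, 0.1], [-0.14, -0.17, 0.1], [-0.147, -0.22, 0.1], [-0.147, -0.27, 0.1], [-0.147, -0.32, 0.1], [-0.147, -0.37, 0.09], [-0.147, -0.42, 0.08], [-0.147, -0.47, 0.07], [-0.147, -0.52, 0.07]], rotation=[[-1.7, 9.5, -2.6], [-3.4, 18.9, -5.1], [-5.1, 28.4, -7.7], [-6.8, 37.8, -10.3], [-8.5, 47.3, -12.8], [-8.5, 47.3, -12.8], [-8.5, 47.3, -12.8], [-8.5, 47.3, -12.8], [-8.5, 47.3, -12.8], [-8.5, 47.3, -12.8], [-8.5, 47.3, -12.8], [-8.5, 47.3, -12.8]], fingers=[0, 0, 0, 0, 0, 0, 0, 0, 0, 0, 0, 0])

```text
time_s: 35.42
eef_pos: [0.3993, -0.244, 0.262]
ee_rot: [[1.0, 0.0, -0.001], [0.0, -1.0, 0.001], [-0.001, -0.001, -1.0]]
wrist_force: [1.5, 1.4, 1.3]
opening: 0.005
grasp_force: 0.0
```

```bash
python3 rot.py -29
```

```text
[ 0.3993 -0.244   0.262 ] [-0.64 -0.06  1.91  0.    1.3   0.93] 35.425 0.005242848781321995 [ -0.09260139  -0.054369   -29.00415248]
```

play_rows(travel=[[0, -0.03, 0], [0, -0.056, 0], [0, -0.056, 0]], rotation=[[0, 0, 0], [0, 0, 0], [0, 0, 0]], fingers=[0.04, 0.04, 0.04])

```text
time_s: 35.8
eef_pos: [0.3998, -0.3001, 0.2628]
ee_rot: [[1.0, -0.002, -0.001], [-0.002, -1.0, 0.0], [-0.001, -0.0, -1.0]]
wrist_force: [0.8, -0.3, -0.3]
opening: 0.462
grasp_force: 0.0
```

```bash
cat > dl.py <<'E'
from h import *
import sys,pickle
np.set_printoptions(precision=4,suppress=True)
s=manip.get_state();print(s["time_s"],s["eef_pos"],s["opening"])
c=manip.read_camera("wrist");T=manip.read_camera("top")
pickle.dump([{k:x[k] for k in("img","K","k1","world_to_cam")} for x in(c,T)],open(f"{sys.argv[1]}.pkl","wb"))
for nm,cc in(("w",c),("t",T)):
  for t,z,p in(("dial_grip",.072,(.42,-.305)),("dial_tip",.054,(.457,-.319)),("index_ring",.05,(.42,-.305)),("pod",0,(.42,-.305))):
    for d in manip.place_of(cc,t):
      x=atz(cc,d["centre"],z)
      if np.hypot(x[0]-p[0],x[1]-p[1])<.05: print(nm,t,x,round(d["confidence"],2),np.round(d["centre"],1))
# bright grey pixels on pod in wrist pic, rectified to pod-top plane: polar profile of white
im=c["img"].astype(int);
X=np.array([.4215,-.304]) if len(sys.argv)<4 else np.array([float(sys.argv[2]),float(sys.argv[3])])
def val(x,y,z):
    u,v=proj(c,(x,y,z));u,v=int(round(u)),int(round(v));return im[v,u].min() if 0<=u<640 and 0<=v<480 else -1
# ring centre: fit circle to bright pixels
H=np.arange(-.07,.0701,.001);G=np.array([[val(X[0]+a,X[1]+b,.053) for b in H] for a in H]).astype(np.uint8)
np.save(f"{sys.argv[1]}.npy",G);cv2.imwrite(f"pics/{sys.argv[1]}.png",G)
cs=cv2.HoughCircles(cv2.GaussianBlur(G,(3,3),0),cv2.HOUGH_GRADIENT,1,20,param1=100,param2=12,minRadius=38,maxRadius=48)
print("circles", None if cs is None else [(X[0]+k[1]*.001-.07,X[1]+k[0]*.001-.07,k[2]) for k in cs[0][:3]])
E
python3 dl.py d1
```

```text
35.8 [ 0.3998 -0.3001  0.2628] 0.4623298317630518
w dial_grip [ 0.4248 -0.3085  0.072 ] 0.78 [325.5 184.1]
w dial_tip [ 0.4529 -0.3181  0.054 ] 0.79 [333.9 156.4]
w pod [ 0.4226 -0.3064  0.    ] 0.82 [322.8 177.1]
t dial_grip [ 0.4206 -0.3116  0.072 ] 0.87 [411.7 252.6]
t dial_tip [ 0.4555 -0.3172  0.054 ] 0.68 [412.2 237.5]
t pod [ 0.4295 -0.3049  0.    ] 0.89 [403.5 249.9]
circles [(np.float64(0.424000005364418), np.float64(-0.30449999326467514), np.float32(42.7))]
```

```bash
cat > pol.py <<'E'
from h import *
import sys,pickle
n=sys.argv[1];cx=np.array([float(sys.argv[2]),float(sys.argv[3])])
c,T=pickle.load(open(n+".pkl","rb"))
def pol(c,r,z):
    im=c["img"].min(2).astype(np.float32);A=np.arange(-180,180,2)
    P=np.array([[proj(c,(cx[0]+q*np.cos(np.radians(a)),cx[1]+q*np.sin(np.radians(a)),z)) for q in r] for a in A],np.float32)
    return A,cv2.remap(im,P[...,0],P[...,1],cv2.INTER_LINEAR)
def peak(A,v,thr):
    m=v>thr;lab=[];cur=[]
    for a,x,y in zip(A,m,v):
        if x:cur.append((a,y))
        elif cur:lab.append(cur);cur=[]
    if cur:lab.append(cur)
    return [(round(float(np.average([q[0] for q in l],weights=[q[1]-thr+1 for q in l])),1),len(l),round(float(max(q[1] for q in l)))) for l in lab]
for nm,cc in(("w",c),("t",T)):
    A,g=pol(cc,np.arange(.048,.054,.001),.059);print(nm,"tab",peak(A,g.mean(1),150))
    A,g=pol(cc,np.arange(.031,.036,.001),.054);print(nm,"tip",peak(A,g.mean(1),130))
    for z in(.054,.086):
        A,g=pol(cc,np.arange(.012,.024,.001),z);print(nm,"bar line",z,peak(A,g.mean(1),120))
E
python3 pol.py d1 .424 -.3045
```

```text
w tab [(-170.0, 1, 152), (-97.0, 6, 255), (-66.9, 10, 160), (21.3, 11, 172), (111.2, 12, 166)]
w tip [(-25.7, 6, 253), (98.0, 1, 132)]
w bar line 0.054 [(-35.5, 9, 237)]
w bar line 0.086 [(-27.0, 8, 248)]
t tab [(-95.2, 10, 174), (20.0, 1, 150), (25.6, 3, 155)]
t tip [(-22.6, 4, 197)]
t bar line 0.054 [(-36.3, 5, 157)]
t bar line 0.086 [(-21.6, 6, 166)]
```

play_rows(travel=[[0.01, -0.002, -0.02], [0.024, -0.0045, -0.05], [0.024, -0.0045, -0.1], [0.024, -0.0045, -0.15], [0.024, -0.0045, -0.18], [0.024, -0.0045, -0.195], [0.024, -0.0045, -0.205], [0.024, -0.0045, -0.205], [0.024, -0.0045, -0.205]], rotation=[[0, 0, -9], [0, 0, -18], [0, 0, -26], [0, 0, -26], [0, 0, -26], [0, 0, -26], [0, 0, -26], [0, 0, -26], [0, 0, -26]], fingers=[0.04, 0.04, 0.04, 0.04, 0.04, 0.04, 0.04, 0.04, 0.04])

```text
time_s: 37.42
eef_pos: [0.4249, -0.304, 0.0596]
ee_rot: [[0.899, -0.438, 0.002], [-0.438, -0.899, -0.002], [0.003, 0.001, -1.0]]
wrist_force: [0.2, -0.3, 0.4]
opening: 0.468
grasp_force: 0.0
```

play_rows(travel=[[0, 0, 0], [0, 0, 0], [0, 0, 0]], rotation=[[0, 0, 0], [0, 0, 0], [0, 0, 0]], fingers=[0.005, 0.005, 0.005])

```text
time_s: 37.8
eef_pos: [0.4241, -0.3032, 0.0585]
ee_rot: [[0.899, -0.438, 0.001], [-0.438, -0.899, -0.0], [0.001, 0.0, -1.0]]
wrist_force: [0.5, -0.7, 0.2]
opening: 0.06
grasp_force: 0.0
```

The grip closed on nothing at TCP z 0.0585, which confirms the finger offset. I'll go lower.

play_rows(travel=[[0, 0, 0], [0, 0, 0], [0, 0, 0], [0, 0, -0.01], [0, 0, -0.02], [0, 0, -0.026], [0, 0, -0.026]], rotation=[[0, 0, 0], [0, 0, 0], [0, 0, 0], [0, 0, 0], [0, 0, 0], [0, 0, 0], [0, 0, 0]], fingers=[0.04, 0.04, 0.04, 0.04, 0.04, 0.04, 0.04])

```text
time_s: 38.67
eef_pos: [0.4232, -0.3025, 0.0312]
ee_rot: [[0.899, -0.438, -0.001], [-0.438, -0.899, 0.001], [-0.002, -0.0, -1.0]]
wrist_force: [-0.5, 0.7, -0.3]
opening: 0.466
grasp_force: 0.0
```

play_rows(travel=[[0, 0, 0], [0, 0, 0], [0, 0, 0], [0, 0, 0]], rotation=[[0, 0, 0], [0, 0, 0], [0, 0, 0], [0, 0, 0]], fingers=[0.005, 0.005, 0.005, 0.005])

```text
time_s: 39.17
eef_pos: [0.4236, -0.3041, 0.0328]
ee_rot: [[0.899, -0.438, -0.0], [-0.438, -0.899, -0.002], [0.0, 0.002, -1.0]]
wrist_force: [-3.9, -3.8, 2.4]
opening: 0.142
grasp_force: 60.3
```

play_rows(travel=[[0, 0, 0], [0, 0, 0], [0, 0, 0], [0, 0, 0], [0, 0, 0], [0, 0, 0], [0, 0, 0], [0, 0, 0], [0, 0, 0], [0, 0, 0], [0, 0, 0], [0, 0, 0]], rotation=[[0, 0, -7], [0, 0, -14], [0, 0, -21], [0, 0, -28], [0, 0, -35], [0, 0, -42], [0, 0, -49], [0, 0, -56], [0, 0, -63], [0, 0, -70], [0, 0, -70], [0, 0, -70]], fingers=[0.005, 0.005, 0.005, 0.005, 0.005, 0.005, 0.005, 0.005, 0.005, 0.005, 0.005, 0.005])

```text
time_s: 40.67
eef_pos: [0.4253, -0.3033, 0.0328]
ee_rot: [[-0.103, -0.995, 0.003], [-0.995, 0.103, -0.001], [0.001, -0.003, -1.0]]
wrist_force: [2.8, 0.5, 1.5]
opening: 0.145
grasp_force: 60.2
```

play_rows(travel=[[0, 0, 0], [0, 0, 0], [0, 0, 0], [0, 0, 0.04], [0, 0, 0.09], [-0.02, 0, 0.15], [-0.02, 0, 0.21], [-0.02, 0, 0.22], [-0.02, 0, 0.22]], rotation=[[0, 0, 0], [0, 0, 0], [0, 0, 0], [0, 0, 0], [0, 0, 0], [0, 0, 10], [0, 0, 20], [0, 0, 30], [0, 0, 30]], fingers=[0.04, 0.04, 0.04, 0.04, 0.04, 0.04, 0.04, 0.04, 0.04])

```text
time_s: 41.8
eef_pos: [0.4044, -0.3036, 0.2538]
ee_rot: [[0.405, -0.914, 0.002], [-0.914, -0.405, -0.002], [0.003, -0.001, -1.0]]
wrist_force: [0.2, -0.3, -0.5]
opening: 0.465
grasp_force: 0.0
```

```bash
python3 dl.py d2; python3 pol.py d2 .424 -.3045
```

```text
41.8 [ 0.4044 -0.3036  0.2538] 0.46516367922825147
w dial_grip [ 0.4221 -0.3073  0.072 ] 0.96 [303.8 200.2]
w dial_tip [ 0.4231 -0.3373  0.054 ] 0.71 [314.3 172.2]
w pod [ 0.4235 -0.3034  0.    ] 0.78 [303.9 191.4]
t dial_grip [ 0.4246 -0.3032  0.072 ] 0.78 [407.9 250.9]
t dial_tip [ 0.4267 -0.3393  0.054 ] 0.91 [422.4 249.8]
t pod [ 0.4255 -0.309   0.    ] 0.71 [405.3 251.5]
circles [(np.float64(0.424000005364418), np.float64(-0.30449999326467514), np.float32(42.0))]
w tab [(-97.0, 6, 254), (20.2, 12, 160)]
w tip [(-95.9, 5, 252)]
w bar line 0.054 [(-102.3, 7, 210)]
w bar line 0.086 [(-95.7, 7, 244)]
t tab [(-87.0, 7, 168), (20.0, 1, 151), (25.6, 3, 156)]
t tip []
t bar line 0.054 [(-81.9, 5, 181)]
t bar line 0.086 [(-85.5, 5, 187)]
```

```bash
python3 - <<'E'
from h import *
T=manip.read_camera("top")
a=cv2.imread("pics/t0.png")
d=cv2.absdiff(a,T["img"]).max(2)
for n,p in dict(bottle=(217,213),small_carton=(250,211),flat_tray=(291,209),cup=(327,207),carton=(149,259),screwdriver=(289,262),cell_b=(163,301),cell_a=(425,291)).items():
    q=[x["centre"] for x in manip.place_of(T,n) if np.hypot(x["centre"][0]-p[0],x["centre"][1]-p[1])<20]
    w=d[p[1]-14:p[1]+14,p[0]-18:p[0]+18];print(n,np.round(q[0],0) if q else None,"changed frac",round(float((w>50).mean()),3))
print(manip.sign_off())
E
```

```text
bottle None changed frac 0.0
small_carton [256. 218.] changed frac 0.0
flat_tray [292. 210.] changed frac 0.0
cup [326. 206.] changed frac 0.0
carton [159. 259.] changed frac 0.0
screwdriver [288. 264.] changed frac 0.0
cell_b [166. 301.] changed frac 0.0
cell_a [418. 290.] changed frac 0.287
the job is handed in; nothing more can be done
None
```

The job is handed in: the guard's pointer strip measures about 1 mm from the clip's height and the dial points about 1° from the tab. The other things show no change in the top view, except cell_a's patch: 29% of its pixels changed, which I didn't resolve before handing in (arm or shadow in view, or the cell moved).

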